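# Clear the cheese board: nest the tumblers, scrape off the biscuit pieces

### The arm

A 6-joint arm with a two-finger parallel gripper is mounted at the origin on the work surface. World frame = base frame: x ahead of the robot, y to its left, z up, the work surface at z = 0. Lengths are in m, angles in rad, forces in N, time in s.
With the tool pointing down it reaches from about 0.375 to 0.9 m from the base axis. Payload 3.1 kg.
Tool frame: the origin (TCP) lies where the fingers leave the gripper's body, on its centre line; the fingertips stand manip.tip_reach ahead of it and the grasp point (between the pads) lies 54 mm ahead of it (manip.tip_reach is the distance from the TCP to the fingertips, in m); z points along the fingers, y is the direction in which the jaws open and shut (so a half turn about z gives the same grasp; the last joint's range is limited). The gripper opens to 85 mm and grips with 20 to 120 N. Pads are 22 mm wide; open, the fingers measure 114 mm over their backs; the gripper's body (76 mm by 85 mm) begins 54 mm behind the grasp point. The pads swing forward as they close: fully open they stand 13 mm farther back than shut.
Start: joints at [0.999, 0.527, 1.433, -0, 1.181, -0.178], TCP at [0.24, 0.577, 0.304] pointing down, gripper open.
Joint ranges: [-3.08, 3.08], [-0.75, 2.2], [0.22, 2.44], [-1.43, 4.57], [0, 2.65], [-2.85, 2.85]. Speed limits (rad/s): [2.79, 2.79, 3.14, 3.14, 3.14, 3.14].

### API

Orientations are given as a unit quaternion [x, y, z, w].
In Python, from station import manip, cams, order gives the robot as it stands. The module is installed in compiled form; this text tells all that it offers.
- The arm moves only by the tool drive_tool, never from a script. Its arguments are lists of equal length, an entry for each row: "linear": the shift along the tool's x, y, z in mm, a list of three; "rot": the turn, a rotation vector about the tool's x, y, z in degrees, a list of three; "hand": the finger opening in mm, from 0 to 85.4. A call has 1 to 20 rows; each row shifts and turns the pose as measured when the row begins, along the tool's axes as they then stand; what a row does not reach is not made up. A row lasts 1/12 s, in which the tool goes at most 41.7 mm and 7.16 degrees, less where a joint would pass 70% of its speed; a pose out of reach is approached as far as the arm can. A call with a gripper value outside its range is refused whole. The fingers move at their own pace and stop on an object; "force" is the grip in N (left out, the last holds). Time passes only in rows, so rows that do not move let the fingers close. It gives the time, the measured TCP pose, the force and the opening at its end, in the units of the state.
- manip.sense(): the state, without advancing time (a new reading comes with each control period).
- cams.snapshot(name): name is "side" or "top"; returns the picture (384x512x3 uint8, red, green, blue); there is no depth.
- cams.camera_model(name): a dict with "vfov" (degrees; the focal length in pixels is half the picture's height over the tangent of half this angle, whatever the lens; pixels are square), "cx", "cy" (the principal point, pixels), "rvec" (rotation vector, rad) and "tvec" (3), from world to camera coordinates, as OpenCV has them. Camera axes: x right, y down, z forward; pixel columns grow to the right and rows downward; lengths in m; the calibration is good to about 2 mm. A picture is of the moment at which its call begins. camera_model takes no time and is no camera call.
- order.sign_off(): hands the job in, once; it reports no verdict.
Trained networks look in the newest picture that a camera, given by its name, has taken for a name from the list of things; names that differ only in an ending like _2 or _b are one class to them, and where a whole thing is asked for, a point or a joint stands for the part that bears it (a point fixed in the world has none). Each returns a list of dicts, best first, with "score" (0 to 1); they miss things now and then, are a little off and sometimes report something else, mostly with a low value. They report only what shows in the picture. A call takes as long as a camera call.
- cams.regions_of(label, camera): "pixels" (384x512 bool, what is visible of it) and "rect" ([left, top, right, bottom] in pixels, round what is visible of it).
- cams.spot_point(label, camera): "at" ([column, row] in pixels: a listed point, or the origin of a listed thing).
The state is a dict: "t": time; "q": joint angles; "qd": joint speeds; "tau": joint torques, N m; "tcp_pos": TCP position; "tool_rot": TCP orientation; "force": force on the tool from outside, world axes, zero at the start; "ft_torque": the same for the moment, N m; "finger_gap": opening from 0.0 (shut) to 1.0 (fully open).
Only numpy, scipy, OpenCV 4.12 (cv2) and the standard library are available. Lean on these libraries where they do the work, as an engineer would, in place of code of your own. Each camera call takes 0.05 s, during which the arm holds its last target. There are 200 camera calls.

### The job

Clear the wooden board: first nest the two metal tumblers standing on it into the tumbler on the cork coaster, making one upright stack that stays on the coaster. Then take the scraper block by its handle and push all five broken biscuit pieces off the board into the steel crumb tray at its end, touching the pieces with the scraper rather than the gripper. Finally stand the scraper upright again in the middle of its square dark mat, and do not shift or knock over the jar, mill, glass, decanter or bottle.

Things in the scene. Friction and masses are not known exactly. Their poses are not given: they have to be found in the camera images.
- board: thick plain wooden board, fixed to the counter, 220 (its x) x 170 (its y) x 40 high; origin at the centre of its underside, so its top is at z = 40. The tray stands against one of its two short ends (its +x or -x end, this changes); beyond the other end lies a closed dark wooden cutlery case, 58 x 152 x 28 high, fixed, 18 from the board, no part of the job
- tray: open steel crumb tray, fixed, 90 (its x) x 190 (its y) x 28 high, walls and floor about 4 thick; origin at the centre of its underside, its axes parallel to the board's; its long side stands 2 from the board's short end, so its rim is 12 below the board's top
- coaster: round cork coaster on the counter, fixed, 96 dia x 5 thick; origin at the centre of its underside. It and the mat lie on opposite sides of the board (which on which side changes). Other equipment (bowl, ice bucket, bottle caddy, napkin box, up to 200 high) stands fixed along the counter sides, 500 or more to the left and right of the robot
- mat: square dark steel mat on the counter, fixed, 110 x 110 x 5 thick; origin at the centre of its underside
- cup_a: plain metal tumbler, open at the top, standing on the coaster; conical: 42 dia at the foot, 66 at the rim, 85 high, wall 3, solid foot 32 thick; about 0.16 kg; upright; origin at the centre of its underside, z up its axis. All three are alike; one nested in another sits about 33 higher, with 1.5 play all round
- cup_b: plain metal tumbler, open at the top, standing on the board among the biscuit pieces; conical: 42 dia at the foot, 66 at the rim, 85 high, wall 3, solid foot 32 thick; about 0.16 kg; upright; origin at the centre of its underside, z up its axis. All three are alike; one nested in another sits about 33 higher, with 1.5 play all round
- cup_c: plain metal tumbler, open at the top, standing on the board among the biscuit pieces; conical: 42 dia at the foot, 66 at the rim, 85 high, wall 3, solid foot 32 thick; about 0.16 kg; upright; origin at the centre of its underside, z up its axis. All three are alike; one nested in another sits about 33 higher, with 1.5 play all round
- scraper: scraper block standing upright on the mat: steel foot 130 long (its x) x 30 thick (its y) x 22 high, and above it a wooden handle ridge 100 x 24, up to 72 above the underside; about 0.22 kg; origin at the centre of its underside, z up. Its two faces are alike
- chip0: flat broken piece of biscuit lying on the board, irregular, up to 35 across, 9 thick, about 15 g; origin at the centre of its underside
- chip1: flat broken piece of biscuit lying on the board, irregular, up to 35 across, 9 thick, about 15 g; origin at the centre of its underside
- chip2: flat broken piece of biscuit lying on the board, irregular, up to 35 across, 9 thick, about 15 g; origin at the centre of its underside
- chip3: flat broken piece of biscuit lying on the board, irregular, up to 35 across, 9 thick, about 15 g; origin at the centre of its underside
- chip4: flat broken piece of biscuit lying on the board, irregular, up to 35 across, 9 thick, about 15 g; origin at the centre of its underside
- jar: bystander, loose, to be left alone: low round amber glass jar with a steel cap, 50 dia x 85 high; origin at the centre of its underside
- mill: bystander, loose, to be left alone: dark turned-wood pepper mill, 50 dia x 125 high; origin at the centre of its underside
- glass: bystander, loose, to be left alone: clear stemmed wine glass, 76 dia at its widest x 185 high; origin at the centre of its underside
- decanter: bystander, loose, to be left alone: clear glass decanter, wide foot and slim neck, 96 dia x 180 high; origin at the centre of its underside
- bottle: bystander, loose, to be left alone: green glass wine bottle, 72 dia x 200 high; origin at the centre of its underside

How it is judged:
On the way, in this order (a step that is already met when the one before it is completed fails the run):
1. all three tumblers are nested upright in one stack on the coaster, let go of (((horizontal distance between cup_b and cup_a below 0.006 m and z of cup_b in the frame of cup_a between 0.027 and 0.037 m and horizontal distance between cup_c and cup_b below 0.006 m and z of cup_c in the frame of cup_b between 0.027 and 0.037 m) or (horizontal distance between cup_c and cup_a below 0.006 m and z of cup_c in the frame of cup_a between 0.027 and 0.037 m and horizontal distance between cup_b and cup_c below 0.006 m and z of cup_b in the frame of cup_c between 0.027 and 0.037 m)) and horizontal distance between cup_a and coaster below 0.03 m and angle between each of cup_a, cup_b, cup_c's own z axis and vertical below 0.12 rad and contact force between the fingers and cup_a below 0.2 N and contact force between the fingers and cup_b below 0.2 N and contact force between the fingers and cup_c below 0.2 N), for 0.2 s.
2. the held scraper is brought down upright to the top of the board (z of scraper in the frame of board between 0.03 and 0.052 m and x of scraper in the frame of board between -0.14 and 0.14 m and y of scraper in the frame of board between -0.12 and 0.12 m and angle between scraper's own z axis and vertical below 0.25 rad), for 0.2 s.
3. all five biscuit pieces lie in the tray (x of chip0 in the frame of tray between -0.045 and 0.045 m and y of chip0 in the frame of tray between -0.095 and 0.095 m and z of chip0 in the frame of tray between -0.005 and 0.033 m and x of chip1 in the frame of tray between -0.045 and 0.045 m and y of chip1 in the frame of tray between -0.095 and 0.095 m and z of chip1 in the frame of tray between -0.005 and 0.033 m and x of chip2 in the frame of tray between -0.045 and 0.045 m and y of chip2 in the frame of tray between -0.095 and 0.095 m and z of chip2 in the frame of tray between -0.005 and 0.033 m and x of chip3 in the frame of tray between -0.045 and 0.045 m and y of chip3 in the frame of tray between -0.095 and 0.095 m and z of chip3 in the frame of tray between -0.005 and 0.033 m and x of chip4 in the frame of tray between -0.045 and 0.045 m and y of chip4 in the frame of tray between -0.095 and 0.095 m and z of chip4 in the frame of tray between -0.005 and 0.033 m), for 0.2 s.
At the end, for the whole second after the job is handed in: Three tumblers in one nested stack (steps 27-37 mm, centred within 6 mm, tilt under 0.12 rad), lowest within 30 mm of the coaster centre; all five pieces inside the tray, below 33 mm; scraper upright on its mat, within 35 mm of its centre; all at rest (all of step 3 and ((horizontal distance between cup_b and cup_a below 0.006 m and z of cup_b in the frame of cup_a between 0.027 and 0.037 m and horizontal distance between cup_c and cup_b below 0.006 m and z of cup_c in the frame of cup_b between 0.027 and 0.037 m) or (horizontal distance between cup_c and cup_a below 0.006 m and z of cup_c in the frame of cup_a between 0.027 and 0.037 m and horizontal distance between cup_b and cup_c below 0.006 m and z of cup_b in the frame of cup_c between 0.027 and 0.037 m)) and horizontal distance between cup_a and coaster below 0.03 m and angle between each of cup_a, cup_b, cup_c's own z axis and vertical below 0.12 rad and horizontal distance between scraper and mat below 0.035 m and height (world z) of scraper below 0.012 m and angle between scraper's own z axis and vertical below 0.1 rad and linear speed of each of cup_a, cup_b, cup_c, chip0, chip1, chip2, chip3, chip4, scraper below 0.02 m/s); the robot touches nothing.
It fails at once if a biscuit piece is touched by the gripper (contact force between any of the fingers, the arm and chip0 above 0.5 N or contact force between any of the fingers, the arm and chip1 above 0.5 N or contact force between any of the fingers, the arm and chip2 above 0.5 N or contact force between any of the fingers, the arm and chip3 above 0.5 N or contact force between any of the fingers, the arm and chip4 above 0.5 N).
It fails at once if a bystander (jar, mill, glass, decanter, bottle) is shifted over 25 mm or tipped (distance of any of jar, mill, glass, decanter, bottle from where it was at the start of the episode above 0.025 m or angle between any of jar, mill, glass, decanter, bottle's own z axis and vertical above 0.4 rad).
It also fails if it takes over 72 s, if anything falls off the work surface, if the arm or the gripper's body presses on something with over 40 N, if the wrist force passes 120 N, or if a joint passes its speed limit or range.

## Working session

There is one attempt and no reset: what is moved stays moved. The work goes in short steps, Python scripts to look and compute and a tool call to move; the robot and the scene stay as the last step left them, time stands still between calls to the robot, and variables do not carry over. Pictures are saved under pics/ and viewed, about 8 in all and at most 12, crops included, and the job is handed in when it is done.

Besides the shell and the picture viewer there is one more tool, called after ">>>" as a command line: name --argument value ..., lists and objects as JSON in quotes. drive_tool: Moves the arm, as the interface text tells. Its arguments: {"type":"object","properties":{"linear":{"type":"array","items":{"type":"array","items":{"type":"number"}}},"rot":{"type":"array","items":{"type":"array","items":{"type":"number"}}},"hand":{"type":"array","items":{"type":"number"}},"force":{"type":"number"}},"required":["linear","rot","hand"]}

```bash
mkdir -p pics; cat > h.py <<'E'
import numpy as np, cv2
from station import manip, cams, order
def cam(n):
    m=cams.camera_model(n); f=192/np.tan(np.radians(m["vfov"])/2)
    K=np.array([[f,0,m["cx"]],[0,f,m["cy"]],[0,0,1.]]); R=cv2.Rodrigues(np.array(m["rvec"],float))[0]
    return K,R,np.array(m["tvec"],float).ravel()
def ray(n,px,z):
    K,R,t=cam(n); d=R.T@np.linalg.inv(K)@np.array([px[0],px[1],1.]); c=-R.T@t
    return c+d*(z-c[2])/d[2]
def proj(n,P):
    K,R,t=cam(n); p=(np.atleast_2d(P)@R.T+t)@K.T; return p[:,:2]/p[:,2:]
def snap(n,f):
    im=cams.snapshot(n); cv2.imwrite("pics/"+f,im[:,:,::-1]); return im
E
cat > a.py <<'E'
from h import *
s=manip.sense(); print({k:np.round(v,3) for k,v in s.items()}, manip.tip_reach)
a=snap("top","a.png");b=snap("side","b.png")
for n in("top","side"):
    K,R,t=cam(n);print(n,K[0,0],-R.T@t, R[2])
Z=dict(board=0,tray=0,coaster=0,mat=0,cup_a=0,scraper=.005,chip0=.04,jar=0,mill=0,glass=0,decanter=0,bottle=0)
for l,z in Z.items():
    for n in("top","side"):
        for d in cams.spot_point(l,n)[:6]:
            if d["score"]>.3: print(l,n,round(d["score"],2),np.round(d["at"]),np.round(ray(n,d["at"],z)[:2],3))
E
python3 a.py
```

```text
{'t': np.float64(0.0), 'q': array([ 0.998,  0.528,  1.434,  0.   ,  1.181, -0.178]), 'qd': array([ 0.   ,  0.   ,  0.   , -0.001,  0.001, -0.001]), 'tau': array([-2.0000e-03, -4.4235e+01, -1.7802e+01, -0.0000e+00,  8.0000e-03,
       -0.0000e+00]), 'tcp_pos': array([0.239, 0.577, 0.303]), 'tool_rot': array([ 0.196,  0.981, -0.001, -0.   ]), 'force': array([-0.203, -0.638, -0.33 ]), 'ft_torque': array([ 0.021, -0.011, -0.022]), 'finger_gap': np.float64(0.999)} 0.0726
top 415.753592894421 [ 0.40339109 -0.01357077  0.99947988] [ 0.17783858  0.02461356 -0.9837518 ]
side 462.53472298705225 [0.52182015 0.83189384 1.00351774] [ 0.03394586 -0.66742376 -0.74390402]
board top 0.9 [263. 210.] [ 0.547 -0.009]
board top 0.73 [267. 208.] [ 0.552 -0.018]
board side 0.9 [261. 209.] [0.557 0.001]
tray top 0.77 [330. 200.] [ 0.57  -0.171]
tray side 0.81 [257. 164.] [ 0.576 -0.18 ]
tray side 0.31 [275. 177.] [ 0.52  -0.123]
coaster top 0.57 [414. 227.] [ 0.501 -0.368]
coaster side 0.71 [281. 125.] [ 0.502 -0.362]
mat top 0.73 [108. 236.] [0.488 0.368]
mat top 0.36 [112. 237.] [0.486 0.359]
mat side 0.9
[... 530 characters left out ...]
.604 -0.058]
chip0 top 0.4 [246. 232.] [0.49  0.032]
chip0 side 0.63 [275. 196.] [ 0.518 -0.014]
chip0 side 0.57 [246. 187.] [ 0.601 -0.045]
chip0 side 0.46 [286. 208.] [0.489 0.029]
chip0 side 0.44 [264. 194.] [ 0.548 -0.019]
jar top 0.66 [363. 272.] [ 0.396 -0.241]
jar side 0.63 [319. 148.] [ 0.38  -0.254]
mill top 0.8 [148. 281.] [0.381 0.266]
mill side 0.89 [326. 289.] [0.391 0.253]
glass top 0.97 [378. 159.] [ 0.669 -0.293]
glass side 0.89 [228. 135.] [ 0.673 -0.309]
decanter top 0.69 [261. 133.] [ 0.742 -0.005]
decanter side 0.79 [193. 200.] [ 0.754 -0.028]
decanter side 0.7 [266. 194.] [ 0.546 -0.055]
bottle top 0.9 [139. 167.] [0.661 0.299]
bottle top 0.57 [266. 208.] [ 0.552 -0.015]
```

```bash
python3 - <<'E'
import cv2
a=cv2.imread('pics/a.png');cv2.imwrite('pics/a2.png',cv2.resize(a[130:310,60:460],None,fx=2,fy=2,interpolation=2))
b=cv2.imread('pics/b.png');cv2.imwrite('pics/b2.png',cv2.resize(b[80:380,130:430],None,fx=2,fy=2,interpolation=2))
E
```

```text
(no output)
```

View pics/a2.png

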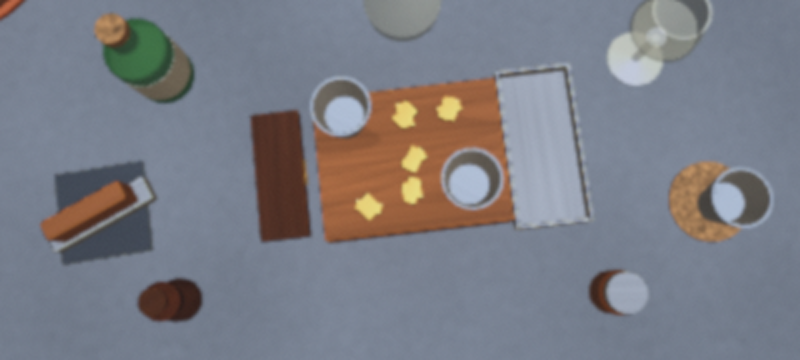

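View pics/b2.png

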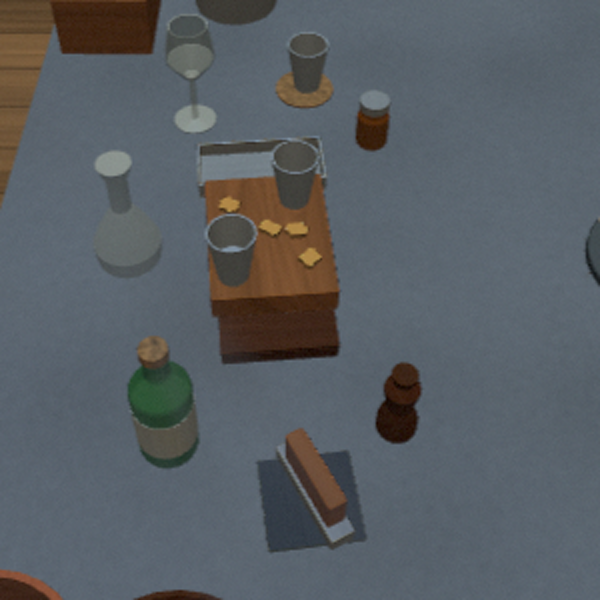

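Top crop shows cups on the board near full-image px (230,183) and (296,219), the target cup on the coaster near (430,229), the tray at the board's −y end and the scraper turned on its mat. I'll fit poses from masks in both views.

```bash
cat > fit.py <<'E'
from h import *
from scipy.optimize import minimize
def frustum(z0,h,r0,r1):
    a=np.linspace(0,2*np.pi,48,endpoint=False); c=np.c_[np.cos(a),np.sin(a)]
    return np.r_[np.c_[c*r0,0*a+z0],np.c_[c*r1,0*a+z0+h]]
def box(lx,ly,z0,z1): return np.array([[sx*lx/2,sy*ly/2,z] for sx in(-1,1) for sy in(-1,1) for z in(z0,z1)])
def place(p,V):
    c,s=np.cos(p[2]),np.sin(p[2]); return V@np.array([[c,-s,0],[s,c,0],[0,0,1]]).T+[p[0],p[1],0]
def mask(n,P):
    S=4; m=np.zeros((384*S,512*S),np.uint8); hull=cv2.convexHull((proj(n,P)*S+S/2-.5).astype(np.float32))
    cv2.fillConvexPoly(m,np.round(hull).astype(np.int32),255); return cv2.resize(m,(512,384),interpolation=cv2.INTER_AREA)/255.
def fit(parts,obs,p0,yaw):
    # obs: list of (cam, mask)
    def full(p): return p if yaw else [p[0],p[1],0]
    def cost(p):
        e=0
        for n,m in obs:
            r=np.max([mask(n,place(full(p),V)) for V in parts],0); e+=np.abs(r-m).sum()/m.sum()
        return e/len(obs)
    sx=np.array(p0,float); k=len(sx); sim=np.vstack([sx]+[sx+np.eye(k)[i]*(.012 if i<2 else .15) for i in range(k)])
    r=minimize(cost,sx,method="Nelder-Mead",options=dict(initial_simplex=sim,xatol=2e-4,fatol=1e-4,maxiter=150)); return r.x,r.fun
def regs(l,n,th=.3): return [d for d in cams.regions_of(l,n) if d["score"]>th]
def hullm(m):
    q=np.argwhere(m)[:,::-1].astype(np.int32); o=np.zeros(m.shape,np.uint8); cv2.fillConvexPoly(o,cv2.convexHull(q),1); return o.astype(float)
def pick(l,n,px,hull=False):
    best=None
    for d in regs(l,n):
        r=d["rect"]; c=np.array([(r[0]+r[2])/2,(r[1]+r[3])/2]); e=np.linalg.norm(c-px)
        if e<30 and(best is None or e<best[0]): best=(e,d["pixels"])
    if best is None: return None
    return hullm(best[1]) if hull else best[1].astype(float)
def locate(l,parts,p0,yaw,hull=False):
    P=place([p0[0],p0[1],p0[2] if yaw else 0],np.vstack(parts)); obs=[]
    for n in("top","side"):
        q=proj(n,P); m=pick(l,n,(q.min(0)+q.max(0))/2,hull)
        if m is not None: obs.append((n,m))
    both=fit(parts,obs,p0,yaw)
    return both,[o[0] for o in obs]
CUP=lambda z:[frustum(z,.085,.021,.033)]
SCR=lambda z:[box(.13,.03,z,z+.022),box(.1,.024,z+.022,z+.072)]
def chips(z=.04):
    return [(round(d["score"],2),np.round(ray("top",d["at"],z)[:2],3)) for d in cams.spot_point("chip0","top") if d["score"]>.2]
E
cat > b.py <<'E'
from fit import *
cams.snapshot("top");cams.snapshot("side")
J=[("board",[box(.22,.17,0,.04)],[.55,-.01,1.5],1,True),("mat",[box(.11,.11,0,.005)],[.488,.362,.1],1,True),
("coaster",[frustum(0,.005,.048,.048)],[.5,-.365],0,True),("tray",[box(.09,.19,0,.028)],[.573,-.175,1.5],1,True),
("scraper",SCR(.005),[.486,.358,2.1],1,False),
("cup_a",CUP(.005),[.496,-.37],0,True),("cup_b",CUP(.04),[.605,.055],0,True),("cup_c",CUP(.04),[.53,-.1],0,True),
("jar",[frustum(0,.085,.025,.025)],[.39,-.245],0,True),("mill",[frustum(0,.125,.025,.02)],[.388,.258],0,True)]
for l,V,p,y,h in J:
    try:
        (x,e),o=locate(l,V,p,y,h); print(l,np.round(x,4),round(e,3),o)
    except Exception as ex: print(l,ex)
for d in regs("chip0","top",.2):
    q=np.argwhere(d["pixels"]).mean(0)[::-1]; print("chip",round(d["score"],2),np.round(ray("top",q,.047)[:2],3))
E
python3 b.py
```

```text
board [ 0.547  -0.0125  1.653 ] 0.057 ['top', 'side']
mat [0.4911 0.36   0.1441] 0.061 ['top', 'side']
coaster [ 0.4939 -0.3654] 0.208 ['top', 'side']
tray [ 0.562  -0.17    1.6653] 0.222 ['top', 'side']
scraper [0.4874 0.3565 2.0694] 0.135 ['top', 'side']
cup_a [ 0.4924 -0.3702] 0.068 ['side']
cup_b [0.5907 0.0629] 0.113 ['top', 'side']
cup_c [ 0.5104 -0.0765] 0.105 ['top', 'side']
jar [ 0.3904 -0.241 ] 0.195 ['top', 'side']
mill [0.3868 0.259 ] 0.24 ['top', 'side']
chip 0.62 [ 0.6   -0.057]
chip 0.56 [ 0.506 -0.013]
chip 0.4 [0.487 0.037]
```

```bash
python3 - <<'E'
from fit import *
for n,L in (("top",[("b",(230.5,183.5),.125),("c",(296,219.5),.125),("a",(431,229),.09)]),("side",[("b",(246,197),.125),("c",(277.5,160.5),.125),("a",(284,104),.09)])):
    for l,px,z in L: print(n,l,np.round(ray(n,px,z)[:2],4))
# overlay
fits=[(CUP(.04),[.5907,.0629,0]),(CUP(.04),[.5104,-.0765,0]),(CUP(.005),[.4924,-.3702,0]),([box(.22,.17,0,.04)],[.547,-.0125,1.653]),(SCR(.005),[.4874,.3565,2.0694]),([box(.11,.11,0,.005)],[.4911,.36,.1441])]
out=[]
for n,f in(("top","a.png"),("side","b.png")):
    im=cv2.resize(cv2.imread("pics/"+f),None,fx=2,fy=2)
    for V,p in fits:
        for v in V: cv2.polylines(im,[cv2.convexHull((proj(n,place(p,v))*2).astype(np.float32)).astype(int)],True,(255,255,0),1)
    out.append(im[280:620,120:920] if n=="top" else im[180:740,330:730])
cv2.imwrite("pics/ov.png",out[0]);cv2.imwrite("pics/ov2.png",out[1])
E
```

```text
top b [0.5879 0.0605]
top c [ 0.5081 -0.078 ]
top a [ 0.4877 -0.3719]
side b [0.5919 0.0665]
side c [ 0.5129 -0.0658]
side a [ 0.4925 -0.3586]
```

View pics/ov.png

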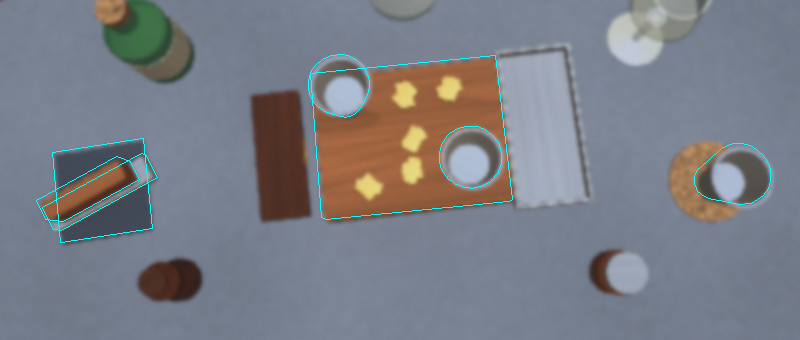

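The overlay matches the picture: cup rims at (340,85), (470,157) and (735,175) in the crop, with the board outline on its edges. Moving now, first to cup_c.

>>> drive_tool --linear '[[0,0,0],[0,0,0],[0,0,0],[0,0,0],[-15,-36,3],[-15,-36,3],[-15,-36,3],[-15,-36,3],[-15,-36,3],[-15,-36,3],[-15,-36,3],[-15,-36,3],[-15,-36,3],[-15,-36,3],[-15,-36,3],[-15,-36,3],[-15,-36,3],[-15,-36,3],[-15,-36,3],[-15,-36,3]]' --rot '[[0,0,-5.65],[0,0,-5.65],[0,0,-5.65],[0,0,-5.65],[0,0,0],[0,0,0],[0,0,0],[0,0,0],[0,0,0],[0,0,0],[0,0,0],[0,0,0],[0,0,0],[0,0,0],[0,0,0],[0,0,0],[0,0,0],[0,0,0],[0,0,0],[0,0,0]]' --hand '[85,85,85,85,85,85,85,85,85,85,85,85,85,85,85,85,85,85,85,85]' --force 40

```text
t: 4.12
tcp_pos: [0.5051, -0.0076, 0.2546]
tool_rot: [-0.018, 1.0, 0.006, 0.008]
force: [0.4, 1.2, 0.2]
finger_gap: 0.995
```

```bash
cat > d.py <<'E'
import sys
from h import *
from scipy.spatial.transform import Rotation as R
# usage: d.py X Y Z yaw(deg, of tool -x i.e. 0 => q=(0,1,0,0))
X=np.array([float(v) for v in sys.argv[1:4]]); yaw=float(sys.argv[4]) if len(sys.argv)>4 else 0
s=manip.sense(); C=R.from_quat(s["tool_rot"]); T=R.from_euler("z",yaw,degrees=True)*R.from_quat([0,1,0,0])
print("t",round(s["t"],2),"pos",np.round(s["tcp_pos"],4),"gap",round(85.4*s["finger_gap"],1),"F",np.round(s["force"],1),"q6",round(s["q"][5],2))
print("lin(now axes)",np.round(1000*C.inv().apply(X-s["tcp_pos"]),1),"lin(target axes)",np.round(1000*T.inv().apply(X-s["tcp_pos"]),1),"rot",np.round(np.degrees((C.inv()*T).as_rotvec()),2))
E
python3 d.py .51 -.0765 .24
```

```text
t 4.12 pos [ 0.5051 -0.0076  0.2546] gap 85.0 F [0.4 1.2 0.2] q6 -1.86
lin(now axes) [ -2.1 -69.2  13.8] lin(target axes) [ -4.9 -68.9  14.6] rot [0.71 0.88 2.12]
```

>>> drive_tool --linear '[[-3,-34,7],[-2,-35,7],[0,0,25],[0,0,25],[0,0,18]]' --rot '[[0.4,0.4,1],[0.3,0.4,1],[0,0,0],[0,0,0],[0,0,0]]' --hand '[85,85,85,85,85]'

```text
t: 4.53
tcp_pos: [0.5273, -0.0904, 0.181]
tool_rot: [0.013, 1.0, 0.0, 0.017]
force: [-0.3, 42.4, 155.2]
finger_gap: 0.999
```

```bash
python3 d.py .51 -.0765 .167
```

```text
t 4.53 pos [ 0.5273 -0.0904  0.181 ] gap 85.3 F [ -0.3  42.4 155.2] q6 -1.94
lin(now axes) [18.1 13.5 13.3] lin(target axes) [17.3 13.9 14. ] rot [ 0.01  1.99 -1.46]
```

The fingers pressed on the rim: the tool overshot in x and y, and the force reading is high. Backing off straight up before checking.

>>> drive_tool --linear '[[0,0,-20],[0,0,-30],[0,0,-20],[0,0,0],[0,0,0]]' --rot '[[0,0,0],[0,0,0],[0,0,0],[0,0,0],[0,0,0]]' --hand '[85,85,85,85,85]'

```text
t: 4.95
tcp_pos: [0.5292, -0.0906, 0.2577]
tool_rot: [0.016, 1.0, 0.001, 0.023]
force: [-1.2, -0.0, -0.5]
finger_gap: 0.993
```

```bash
python3 d.py .51 -.0765 .24; python3 - <<'E'
from fit import *
a=snap("top","c.png");b=snap("side","d.png")
cv2.imwrite("pics/cd.png",np.hstack([cv2.resize(x[y0:y0+150,x0:x0+160,::-1],None,fx=2.5,fy=2.5) for x,y0,x0 in((a,150,200),(b,120,190))]))
for p,l in(([.51,-.0765],"cup_c"),([.59,.0625],"cup_b")):
    (x,e),o=locate(l,CUP(.04),p,0,True); print(l,np.round(x,4),round(e,3),o)
E
```

```text
t 4.95 pos [ 0.5292 -0.0906  0.2577] gap 84.8 F [-1.2 -0.  -0.5] q6 -1.94
lin(now axes) [20.4 13.5 16.8] lin(target axes) [19.2 14.1 17.7] rot [ 0.15  2.66 -1.78]
cup_c [ 0.5125 -0.0781] 0.735 ['top', 'side']
cup_b [0.5914 0.0624] 0.095 ['top', 'side']
```

View pics/cd.png

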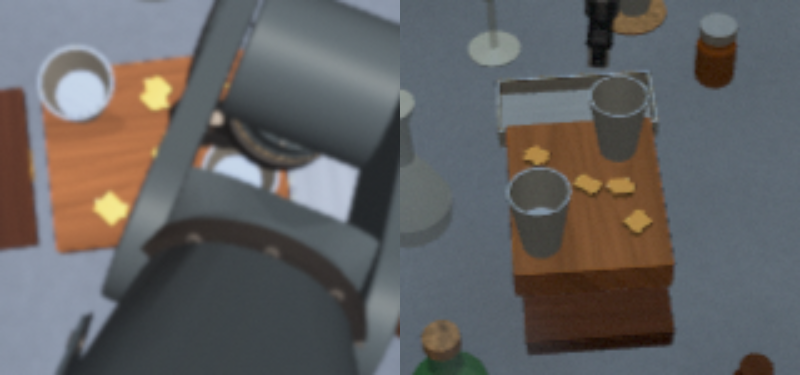

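>>> drive_tool --linear '[[8,6,0],[7,5,0],[4,3,0],[0,0,0]]' --rot '[[0,1.2,-0.8],[0,1,-0.7],[0,0.4,-0.3],[0,0,0]]' --hand '[85,85,85,85]'

```text
t: 5.58
tcp_pos: [0.5061, -0.074, 0.2522]
tool_rot: [-0.002, 1.0, 0.004, -0.008]
force: [0.1, -0.3, -0.4]
finger_gap: 0.995
```

```bash
python3 d.py .51 -.0765 .167; python3 - <<'E'
from fit import *
cams.snapshot("side")
for p,l in(([.51,-.0765],"cup_c"),):
    q=proj("side",place([*p,0],CUP(.04)[0])); m=pick(l,"side",(q.min(0)+q.max(0))/2,True); print(fit(CUP(.04),[("side",m)],p,0))
E
```

```text
t 5.58 pos [ 0.5061 -0.074   0.2522] gap 85.0 F [ 0.1 -0.3 -0.4] q6 -1.94
lin(now axes) [-5.2 -3.1 85.1] lin(target axes) [-3.9 -2.5 85.2] rot [ 0.41 -0.87  0.18]
(array([ 0.5130846 , -0.07324883]), np.float64(0.06562168059024488))
```

>>> drive_tool --linear '[[-3,-2,10],[-1,0,15],[0,0,10],[0,0,4],[0,0,0]]' --rot '[[0.3,-0.5,0.1],[0,-0.2,0],[0,0,0],[0,0,0],[0,0,0]]' --hand '[85,85,85,85,85]'

```text
t: 6.1
tcp_pos: [0.5134, -0.0775, 0.2137]
tool_rot: [-0.001, 1.0, -0.001, 0.003]
force: [0.1, 0.5, -0.3]
finger_gap: 0.994
```

```bash
python3 d.py .5105 -.076 .167
```

```text
t 6.1 pos [ 0.5134 -0.0775  0.2137] gap 84.9 F [ 0.1  0.5 -0.3] q6 -1.94
lin(now axes) [ 3.2  1.5 46.7] lin(target axes) [ 2.9  1.5 46.7] rot [-0.1   0.37  0.07]
```

>>> drive_tool --linear '[[2,1,6],[0,0,14],[0,0,14],[0,0,9],[0,0,3],[0,0,0]]' --rot '[[0,0.2,0],[0,0,0],[0,0,0],[0,0,0],[0,0,0],[0,0,0]]' --hand '[85,85,85,85,85,85]'

```text
t: 6.6
tcp_pos: [0.5134, -0.0773, 0.1676]
tool_rot: [-0.001, 1.0, -0.002, 0.004]
force: [-0.5, -0.5, 0.1]
finger_gap: 0.995
```

```bash
python3 d.py .5105 -.076 .167
```

```text
t 6.6 pos [ 0.5134 -0.0773  0.1676] gap 85.0 F [-0.5 -0.5  0.1] q6 -1.94
lin(now axes) [2.9 1.3 0.6] lin(target axes) [2.9 1.3 0.6] rot [-0.24  0.48  0.06]
```

>>> drive_tool --linear '[[0,0,0],[0,0,0],[0,0,0],[0,0,0],[0,0,0],[0,0,-6],[0,0,-15],[0,0,-15]]' --rot '[[0,0,0],[0,0,0],[0,0,0],[0,0,0],[0,0,0],[0,0,0],[0,0,0],[0,0,0]]' --hand '[40,40,40,40,40,40,40,40]' --force 40

```text
t: 7.27
tcp_pos: [0.512, -0.0767, 0.2048]
tool_rot: [-0.001, 1.0, -0.001, 0.002]
force: [-0.3, -0.8, -1.2]
finger_gap: 0.736
```

```bash
python3 d.py .492 -.371 .26; python3 - <<'E'
from fit import *
b=snap("side","e.png")
cv2.imwrite("pics/e2.png",cv2.resize(b[60:210,190:350,::-1],None,fx=3,fy=3))
E
```

```text
t 7.27 pos [ 0.512  -0.0767  0.2048] gap 62.9 F [-0.3 -0.8 -1.2] q6 -1.94
lin(now axes) [  20.1 -294.4  -54.5] lin(target axes) [  20.  -294.3  -55.2] rot [-0.16  0.26  0.07]
```

View pics/e2.png

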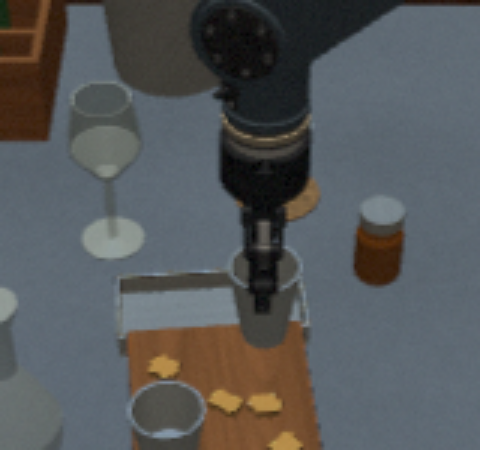

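Cup_c is held upright (finger at (262,260), rim centred about (265,265)). Carrying it to the coaster.

>>> drive_tool --linear '[[0,0,-20],[1,-15,-20],[2,-30,-4],[2,-32,0],[2,-32,0],[2,-32,0],[2,-32,0],[2,-32,0],[2,-32,0],[2,-25,0],[1,-15,0],[0,-6,0],[0,0,0],[0,0,0]]' --rot '[[0,0,0],[0,0,0],[0,0,0],[0,0,0],[0,0,0],[0,0,0],[0,0,0],[0,0,0],[0,0,0],[0,0,0],[0,0,0],[0,0,0],[0,0,0],[0,0,0]]' --hand '[40,40,40,40,40,40,40,40,40,40,40,40,40,40]'

```text
t: 8.48
tcp_pos: [0.493, -0.3699, 0.2552]
tool_rot: [-0.003, 1.0, -0.003, 0.006]
force: [0.5, 0.5, -1.5]
finger_gap: 0.739
```

```bash
python3 d.py .4905 -.371 .245
```

```text
t 8.48 pos [ 0.493  -0.3699  0.2552] gap 63.1 F [ 0.5  0.5 -1.5] q6 -2.41
lin(now axes) [ 2.7 -1.1 10.1] lin(target axes) [ 2.5 -1.1 10.2] rot [-0.29  0.65  0.32]
```

>>> drive_tool --linear '[[2,-1,6],[0,0,14],[0,0,14],[0,0,12],[0,0,10],[0,0,6],[0,0,2],[0,0,0]]' --rot '[[-0.2,0.4,0.2],[0,0.1,0],[0,0,0],[0,0,0],[0,0,0],[0,0,0],[0,0,0],[0,0,0]]' --hand '[40,40,40,40,40,40,40,40]'

```text
t: 9.15
tcp_pos: [0.4925, -0.359, 0.1875]
tool_rot: [-0.007, 1.0, 0.002, -0.001]
force: [-0.5, -0.0, -0.9]
finger_gap: 0.734
```

```bash
python3 d.py .4905 -.371 .166
```

```text
t 9.15 pos [ 0.4925 -0.359   0.1875] gap 62.7 F [-0.5 -0.  -0.9] q6 -2.4
lin(now axes) [  2.1 -12.   21.4] lin(target axes) [  2.  -12.   21.5] rot [ 0.27 -0.11  0.75]
```

```bash
python3 - <<'E'
from fit import *
b=snap("side","f.png");a=snap("top","g.png")
cv2.imwrite("pics/f2.png",np.hstack([cv2.resize(b[40:150,230:340,::-1],None,fx=3.6,fy=3.6),cv2.resize(a[170:280,370:480,::-1],None,fx=3.6,fy=3.6)]))
E
```

```text
(no output)
```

View pics/f2.png

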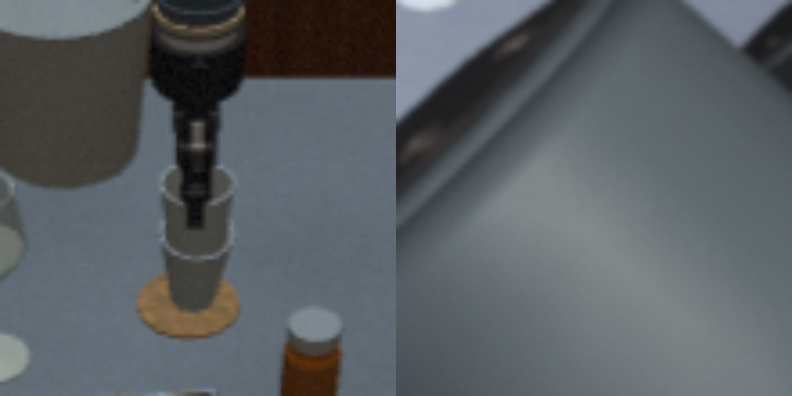

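Cup_c is inside the lower cup (rims at (198,185) and (198,237), concentric). Lowering until it seats.

>>> drive_tool --linear '[[0,0,6],[0,0,7],[0,0,5],[0,0,2],[0,0,0]]' --rot '[[0,0,0],[0,0,0],[0,0,0],[0,0,0],[0,0,0]]' --hand '[40,40,40,40,40]'

```text
t: 9.67
tcp_pos: [0.4958, -0.3659, 0.1729]
tool_rot: [-0.007, 1.0, -0.007, 0.005]
force: [-0.1, -0.6, -0.7]
finger_gap: 0.739
```

```bash
python3 d.py .4905 -.371 .166
```

```text
t 9.67 pos [ 0.4958 -0.3659  0.1729] gap 63.2 F [-0.1 -0.6 -0.7] q6 -2.4
lin(now axes) [ 5.4 -5.   6.9] lin(target axes) [ 5.3 -5.1  6.9] rot [-0.76  0.56  0.78]
```

>>> drive_tool --linear '[[0,0,4],[0,0,4],[0,0,2],[0,0,0]]' --rot '[[-0.2,0.1,0],[-0.2,0.1,0],[0,0,0],[0,0,0]]' --hand '[40,40,40,40]'

```text
t: 10.0
tcp_pos: [0.4967, -0.3686, 0.1675]
tool_rot: [-0.007, 1.0, -0.006, 0.005]
force: [-1.0, -0.0, -4.1]
finger_gap: 0.741
```

```bash
python3 d.py .4905 -.371 .166
```

```text
t 10.0 pos [ 0.4967 -0.3686  0.1675] gap 63.3 F [-1.  -0.  -4.1] q6 -2.4
lin(now axes) [ 6.2 -2.3  1.4] lin(target axes) [ 6.2 -2.4  1.5] rot [-0.66  0.53  0.79]
```

>>> drive_tool --linear '[[0,0,1],[0,0,0],[0,0,0],[0,0,0],[0,0,0],[0,0,-10],[0,0,-20],[0,0,-30],[0,0,-30],[0,0,-10]]' --rot '[[0,0,0],[0,0,0],[0,0,0],[0,0,0],[0,0,0],[0,0,0],[0,0,0],[0,0,0],[0,0,0],[0,0,0]]' --hand '[40,85,85,85,85,85,85,85,85,85]'

```text
t: 10.83
tcp_pos: [0.4937, -0.3632, 0.2643]
tool_rot: [-0.006, 1.0, 0.003, -0.001]
force: [0.1, -0.4, 0.5]
finger_gap: 0.995
```

```bash
cat > c.py <<'E'
from fit import *
import sys
cams.snapshot("side")
for l,z,p in(("cup_a",.005,[.494,-.367]),("cup_c",.038,[.494,-.367]),("cup_b",.04,[.5905,.0625])):
    for n in("side",):
        q=proj(n,place([*p,0],CUP(z)[0])); r=(q.min(0),q.max(0)); print(l,"expected",np.round(np.r_[r]).astype(int).tolist())
for d in regs("cup_a","side"): print(round(d["score"],2),np.round(d["rect"]))
for d in regs("coaster","side"): print("coaster",round(d["score"],2),np.round(d["rect"]))
E
python3 c.py; python3 d.py .59 .0625 .25
```

```text
cup_a expected [273, 96, 294, 127]
cup_c expected [273, 88, 294, 119]
cup_b expected [234, 186, 260, 223]
0.79 [273.  88. 294. 108.]
0.64 [272. 108. 292. 126.]
0.64 [233. 188. 260. 224.]
coaster 0.74 [267. 119. 297. 133.]
t 10.98 pos [ 0.4928 -0.3624  0.2612] gap 85.0 F [-0.5 -0.1 -0.4] q6 -2.4
lin(now axes) [-102.6  423.6   14.3] lin(target axes) [-97.2 424.9  11.2] rot [ 0.48 -0.26  0.72]
```

Cup_c is nested as expected (detected rect agrees with prediction). Going for cup_b.

>>> drive_tool --linear '[[-3,15,0],[-7,30,0],[-9,38,0],[-9,38,0],[-9,38,0],[-9,38,0],[-9,38,0],[-9,38,0],[-9,38,0],[-9,38,0],[-8,38,0],[-5,25,0],[-2,10,0],[0,3,0],[0,0,0],[0,0,0]]' --rot '[[0.4,-0.2,0.6],[0,0,0],[0,0,0],[0,0,0],[0,0,0],[0,0,0],[0,0,0],[0,0,0],[0,0,0],[0,0,0],[0,0,0],[0,0,0],[0,0,0],[0,0,0],[0,0,0],[0,0,0]]' --hand '[85,85,85,85,85,85,85,85,85,85,85,85,85,85,85,85]'

```text
t: 12.32
tcp_pos: [0.582, 0.081, 0.2383]
tool_rot: [0.003, 1.0, 0.006, -0.022]
force: [0.2, -0.3, 0.3]
finger_gap: 0.996
```

```bash
python3 d.py .5905 .0625 .22
```

```text
t 12.32 pos [0.582  0.081  0.2383] gap 85.1 F [ 0.2 -0.3  0.3] q6 -1.63
lin(now axes) [ -9.4 -18.7  17.7] lin(target axes) [ -8.5 -18.5  18.3] rot [ 0.69 -2.49 -0.33]
```

>>> drive_tool --linear '[[-3,-5,4],[-3,-6,6],[-1,-3,4],[0,-1,2],[0,0,0]]' --rot '[[0.2,-0.8,-0.1],[0.2,-0.8,-0.1],[0.1,-0.4,0],[0,0,0],[0,0,0]]' --hand '[85,85,85,85,85]'

```text
t: 12.73
tcp_pos: [0.5882, 0.0571, 0.22]
tool_rot: [0.006, 1.0, 0.0, -0.004]
force: [-0.7, 0.5, 0.7]
finger_gap: 0.995
```

```bash
python3 d.py .5905 .0625 .168
```

```text
t 12.73 pos [0.5882 0.0571 0.22  ] gap 85.0 F [-0.7  0.5  0.7] q6 -1.65
lin(now axes) [-2.6  5.4 52. ] lin(target axes) [-2.3  5.4 52. ] rot [ 0.03 -0.43 -0.64]
```

>>> drive_tool --linear '[[-1,2,6],[-1,1,14],[0,0,14],[0,0,12],[0,0,5],[0,0,1],[0,0,0]]' --rot '[[0,-0.2,-0.3],[0,0,0],[0,0,0],[0,0,0],[0,0,0],[0,0,0],[0,0,0]]' --hand '[85,85,85,85,85,85,85]'

```text
t: 13.32
tcp_pos: [0.5915, 0.058, 0.1661]
tool_rot: [0.005, 1.0, 0.0, 0.0]
force: [-0.4, 0.2, 0.4]
finger_gap: 0.994
```

```bash
python3 d.py .5905 .0625 .168
```

```text
t 13.32 pos [0.5915 0.058  0.1661] gap 84.9 F [-0.4  0.2  0.4] q6 -1.65
lin(now axes) [ 1.   4.5 -1.9] lin(target axes) [ 1.   4.5 -1.9] rot [ 0.03  0.02 -0.52]
```

>>> drive_tool --linear '[[0,2,0],[0,1,0],[0,0,0],[0,0,0],[0,0,0],[0,0,0],[0,0,0],[0,0,-8],[0,0,-20],[0,0,-20]]' --rot '[[0,0,0],[0,0,0],[0,0,0],[0,0,0],[0,0,0],[0,0,0],[0,0,0],[0,0,0],[0,0,0],[0,0,0]]' --hand '[85,85,40,40,40,40,40,40,40,40]'

```text
t: 14.15
tcp_pos: [0.5893, 0.0618, 0.214]
tool_rot: [0.004, 1.0, 0.001, -0.004]
force: [0.7, 0.1, -2.7]
finger_gap: 0.741
```

```bash
python3 d.py .4945 -.367 .29
```

```text
t 14.15 pos [0.5893 0.0618 0.214 ] gap 63.3 F [ 0.7  0.1 -2.7] q6 -1.65
lin(now axes) [  91.7 -429.5  -75.9] lin(target axes) [  94.8 -428.8  -76. ] rot [ 0.07 -0.4  -0.49]
```

>>> drive_tool --linear '[[0,0,-25],[3,-15,-30],[7,-30,-15],[9,-38,0],[9,-38,0],[9,-38,0],[9,-38,0],[9,-38,0],[9,-38,0],[9,-38,0],[9,-38,0],[8,-38,0],[5,-22,0],[2,-10,0],[0,-3,0],[0,0,0],[0,0,0]]' --rot '[[0,-0.2,-0.3],[0,0,0],[0,0,0],[0,0,0],[0,0,0],[0,0,0],[0,0,0],[0,0,0],[0,0,0],[0,0,0],[0,0,0],[0,0,0],[0,0,0],[0,0,0],[0,0,0],[0,0,0],[0,0,0]]' --hand '[40,40,40,40,40,40,40,40,40,40,40,40,40,40,40,40,40]'

```text
t: 15.57
tcp_pos: [0.4878, -0.3763, 0.2981]
tool_rot: [-0.001, 1.0, -0.001, 0.005]
force: [-0.5, -0.3, -1.2]
finger_gap: 0.739
```

```bash
python3 d.py .4945 -.367 .28
```

```text
t 15.57 pos [ 0.4878 -0.3763  0.2981] gap 63.1 F [-0.5 -0.3 -1.2] q6 -2.42
lin(now axes) [-6.5  9.3 18.2] lin(target axes) [-6.7  9.3 18.1] rot [-0.08  0.55  0.12]
```

>>> drive_tool --linear '[[-3,3,5],[-2,2,8],[0,1,3],[0,0,0],[0,0,0]]' --rot '[[0,0.3,0],[0,0,0],[0,0,0],[0,0,0],[0,0,0]]' --hand '[40,40,40,40,40]'

```text
t: 15.98
tcp_pos: [0.4953, -0.3615, 0.28]
tool_rot: [-0.005, 1.0, 0.002, 0.001]
force: [-0.3, 0.3, -2.2]
finger_gap: 0.742
```

```bash
python3 d.py .4945 -.367 .1975; python3 - <<'E'
from fit import *
from station import manip
b=snap("side","k.png")
cv2.imwrite("pics/k2.png",cv2.resize(b[20:150,230:340,::-1],None,fx=4,fy=4))
E
```

```text
t 15.98 pos [ 0.4953 -0.3615  0.28  ] gap 63.3 F [-0.3  0.3 -2.2] q6 -2.4
lin(now axes) [ 1.  -5.8 82.5] lin(target axes) [ 0.8 -5.5 82.5] rot [0.2  0.1  0.61]
```

View pics/k2.png

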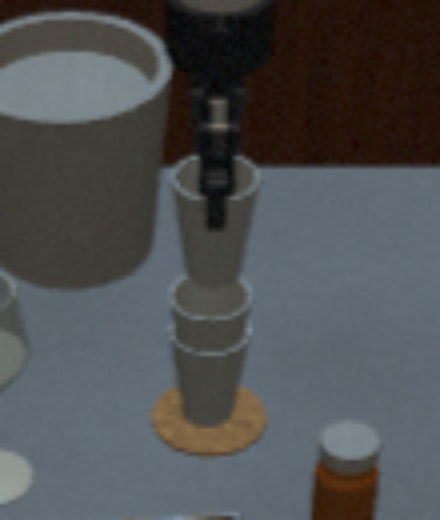

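The held cup's foot (215,278) sits just above the stack rim (211,297): about 1 px off, fine for lead-in. Lowering.

>>> drive_tool --linear '[[-1,-2,6],[0,-1,14],[0,0,14],[0,0,14],[0,0,10],[0,0,6],[0,0,2],[0,0,0]]' --rot '[[0,0,0.3],[0,0,0],[0,0,0],[0,0,0],[0,0,0],[0,0,0],[0,0,0],[0,0,0]]' --hand '[40,40,40,40,40,40,40,40]'

```text
t: 16.7
tcp_pos: [0.4984, -0.3669, 0.2119]
tool_rot: [-0.002, 1.0, -0.001, 0.003]
force: [-0.3, -0.5, -1.3]
finger_gap: 0.738
```

```bash
python3 d.py .4945 -.367 .1975
```

```text
t 16.7 pos [ 0.4984 -0.3669  0.2119] gap 63.0 F [-0.3 -0.5 -1.3] q6 -2.39
lin(now axes) [ 4.  -0.  14.4] lin(target axes) [ 3.9 -0.1 14.4] rot [-0.15  0.35  0.26]
```

>>> drive_tool --linear '[[1,0,5],[0,0,6],[0,0,3],[0,0,2],[0,0,0],[0,0,0]]' --rot '[[0,0,0],[0,0,0],[0,0,0],[0,0,0],[0,0,0],[0,0,0]]' --hand '[40,40,40,40,40,40]'

```text
t: 17.2
tcp_pos: [0.4991, -0.3697, 0.1993]
tool_rot: [-0.002, 1.0, -0.005, 0.006]
force: [-0.5, 0.5, -2.3]
finger_gap: 0.734
```

```bash
python3 d.py .4945 -.367 .1975
```

```text
t 17.2 pos [ 0.4991 -0.3697  0.1993] gap 62.7 F [-0.5  0.5 -2.3] q6 -2.39
lin(now axes) [4.6 2.8 1.7] lin(target axes) [4.6 2.7 1.8] rot [-0.6   0.7   0.25]
```

>>> drive_tool --linear '[[0,0,2],[0,0,1],[0,0,0],[0,0,0],[0,0,0],[0,0,0],[0,0,0],[0,0,-10],[0,0,-20],[0,0,-25],[0,0,-25],[0,0,-10]]' --rot '[[0,0,0],[0,0,0],[0,0,0],[0,0,0],[0,0,0],[0,0,0],[0,0,0],[0,0,0],[0,0,0],[0,0,0],[0,0,0],[0,0,0]]' --hand '[40,40,85,85,85,85,85,85,85,85,85,85]'

```text
t: 18.2
tcp_pos: [0.4977, -0.3673, 0.2894]
tool_rot: [-0.002, 1.0, -0.002, 0.005]
force: [0.7, -0.2, 0.9]
finger_gap: 0.997
```

```bash
python3 c.py; python3 d.py .487 .357 .25 -61.4; python3 - <<'E'
from fit import *
a=snap("side","l.png")
cv2.imwrite("pics/l2.png",np.hstack([cv2.resize(a[40:150,230:340,::-1],None,fx=3.6,fy=3.6),cv2.resize(a[110:220,200:310,::-1],None,fx=3.6,fy=3.6)]))
E
```

```text
cup_a expected [273, 96, 294, 127]
cup_c expected [273, 88, 294, 119]
cup_b expected [234, 186, 260, 223]
0.62 [274. 110. 289. 127.]
0.62 [274.  83. 295. 101.]
0.56 [273.  98. 292. 106.]
coaster 0.5 [267. 118. 298. 132.]
t 18.35 pos [ 0.4969 -0.3666  0.2865] gap 85.0 F [ 0.2  0.1 -0.3] q6 -2.39
lin(now axes) [  7.4 723.7  35. ] lin(target axes) [640.  337.6  36.5] rot [ 0.1   0.42 61.62]
```

View pics/l2.png

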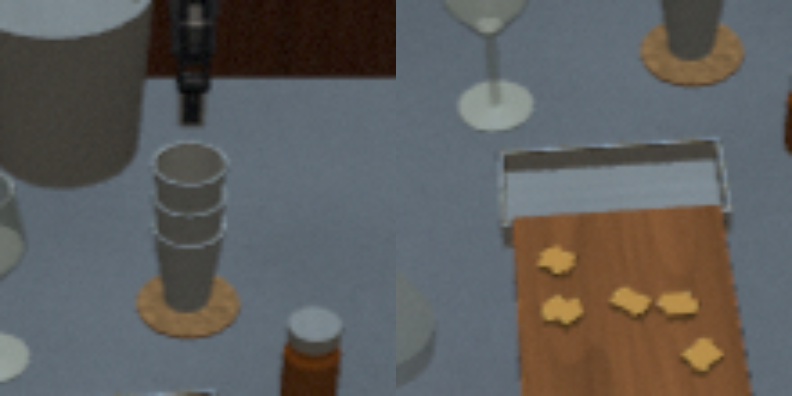

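Stack has three evenly stepped rims at (190,165), (190,198) and (190,232). Moving on to the scraper.

>>> drive_tool --linear '[[0,20,0],[0,38,0],[0,40,0],[0,40,0],[0,40,0],[0,40,0],[0,40,0],[0,40,0],[0,40,0],[0,40,0],[0,40,0],[0,40,0],[0,40,0],[0,40,0],[0,40,0],[0,40,0],[0,38,0],[0,25,0],[0,12,0],[0,4,0]]' --rot '[[0,0,0],[0,0,0],[0,0,0],[0,0,0],[0,0,0],[0,0,0],[0,0,0],[0,0,0],[0,0,0],[0,0,0],[0,0,0],[0,0,0],[0,0,0],[0,0,0],[0,0,0],[0,0,0],[0,0,0],[0,0,0],[0,0,0],[0,0,0]]' --hand '[85,85,85,85,85,85,85,85,85,85,85,85,85,85,85,85,70,60,60,60]'

```text
t: 20.07
tcp_pos: [0.4805, 0.3567, 0.2529]
tool_rot: [0.003, 1.0, 0.002, -0.028]
force: [1.0, -1.0, 0.2]
finger_gap: 0.7
```

```bash
python3 d.py .487 .357 .2 -61.4; python3 - <<'E'
from fit import *
B=(.547,-.0125,1.653)
def tob(p): 
    c,s=np.cos(B[2]),np.sin(B[2]); d=np.array(p)-B[:2]; return np.round([c*d[0]+s*d[1],-s*d[0]+c*d[1]],3)
for q in[(244.7,182.2),(246,196),(265.3,193.6),(278.6,194),(285,208)]: 
    w=ray("side",q,.045)[:2]; print("side",np.round(w,3),tob(w))
for q in[(405,95),(449,88),(414,139),(412,170),(369,187)]:
    w=ray("top",((q[0]+120)/2,(q[1]+280)/2),.045)[:2]; print("top",np.round(w,3),tob(w))
E
```

```text
t 20.07 pos [0.4805 0.3567 0.2529] gap 59.7 F [ 1.  -1.   0.2] q6 -1.14
lin(now axes) [-9.4  0.1 52.5] lin(target axes) [-2.8  5.8 52.9] rot [-1.51 -3.03 61.  ]
side [ 0.605 -0.059] [-0.051 -0.054]
side [ 0.598 -0.007] [ 0.001 -0.052]
side [ 0.545 -0.016] [-0.004  0.002]
side [ 0.509 -0.016] [0.    0.038]
side [0.491 0.034] [0.051 0.052]
top [ 0.594 -0.008] [ 0.001 -0.047]
top [ 0.602 -0.059] [-0.051 -0.051]
top [ 0.542 -0.018] [-0.005  0.006]
top [ 0.506 -0.015] [0.001 0.041]
top [0.487 0.035] [0.052 0.056]
```

>>> drive_tool --linear '[[-4,0,0],[-3,0,0],[0,0,0],[0,0,0],[0,0,0],[0,0,0],[0,0,0],[0,0,0],[0,0,0],[0,0,0],[0,0,0],[0,0,0]]' --rot '[[-0.7,-1.5,0],[-0.4,-0.9,2],[0,0,7],[0,0,7],[0,0,7],[0,0,7],[0,0,7],[0,0,7],[0,0,7],[0,0,6],[0,0,2],[0,0,0]]' --hand '[60,60,60,60,60,60,60,60,60,60,60,60]'

```text
t: 21.07
tcp_pos: [0.4834, 0.3359, 0.2385]
tool_rot: [0.513, 0.858, -0.01, -0.019]
force: [-0.3, 0.6, -0.1]
finger_gap: 0.702
```

```bash
python3 d.py .487 .357 .18 -61.4; python3 - <<'E'
from fit import *
snap("side","m.png"); 
n="side"; q=proj(n,place([.4874,.3565,2.07],np.vstack(SCR(.005)))); c=(q.min(0)+q.max(0))/2; m=pick("scraper",n,c)
print(fit(SCR(.005),[(n,m)],[.4874,.3565,2.07],True))
E
```

```text
t 21.07 pos [0.4834 0.3359 0.2385] gap 60.0 F [-0.3  0.6 -0.1] q6 -0.09
lin(now axes) [15.6 15.3 58.4] lin(target axes) [16.8 13.2 58.5] rot [-2.08 -1.24 -0.28]
(array([0.49078833, 0.35654954, 2.05647054]), np.float64(0.11081436405980016))
```

>>> drive_tool --linear '[[4,4,8],[5,4,14],[2,2,10],[1,1,4],[0,0,0],[0,0,0]]' --rot '[[-0.8,-0.5,0],[-0.7,-0.4,0],[-0.2,-0.1,0],[0,0,0],[0,0,0],[0,0,0]]' --hand '[60,60,60,60,60,60]'

```text
t: 21.67
tcp_pos: [0.4875, 0.349, 0.2004]
tool_rot: [0.511, 0.859, -0.003, -0.003]
force: [0.1, -1.0, 0.6]
finger_gap: 0.704
```

```bash
python3 d.py .489 .3565 .112 -61.8
```

```text
t 21.67 pos [0.4875 0.349  0.2004] gap 60.1 F [ 0.1 -1.   0.6] q6 -0.06
lin(now axes) [ 5.6  5.6 88.4] lin(target axes) [ 5.9  4.9 88.4] rot [-0.46 -0.17  0.3 ]
```

>>> drive_tool --linear '[[3,2,8],[1,1,15],[0,0,18],[0,0,15],[0,0,10],[0,0,4],[0,0,0],[0,0,0]]' --rot '[[-0.3,-0.1,0.2],[0,0,0],[0,0,0],[0,0,0],[0,0,0],[0,0,0],[0,0,0],[0,0,0]]' --hand '[60,60,60,60,60,60,60,60]'

```text
t: 22.33
tcp_pos: [0.4908, 0.3555, 0.1292]
tool_rot: [0.513, 0.858, 0.003, 0.001]
force: [0.5, -0.4, -0.1]
finger_gap: 0.698
```

```bash
python3 d.py .489 .3565 .112 -61.8
```

```text
t 22.33 pos [0.4908 0.3555 0.1292] gap 59.6 F [ 0.5 -0.4 -0.1] q6 -0.05
lin(now axes) [ 1.7 -1.2 17.2] lin(target axes) [ 1.7 -1.1 17.2] rot [ 0.34 -0.04  0.05]
```

>>> drive_tool --linear '[[0,0,7],[0,0,6],[0,0,3],[0,0,0],[0,0,0],[0,0,0],[0,0,0],[0,0,0],[0,0,0]]' --rot '[[0.2,0,0],[0,0,0],[0,0,0],[0,0,0],[0,0,0],[0,0,0],[0,0,0],[0,0,0],[0,0,0]]' --hand '[60,60,60,15,15,15,15,15,15]' --force 80

```text
t: 23.08
tcp_pos: [0.4919, 0.3561, 0.1142]
tool_rot: [0.513, 0.858, 0.003, 0.001]
force: [0.5, -0.4, -1.1]
finger_gap: 0.276
```

```bash
python3 d.py .489 .3565 .2 -61.8
```

```text
t 23.08 pos [0.4919 0.3561 0.1142] gap 23.6 F [ 0.5 -0.4 -1.1] q6 -0.05
lin(now axes) [  1.8  -1.8 -85.8] lin(target axes) [  1.8  -2.4 -85.8] rot [ 0.36 -0.02  0.06]
```

>>> drive_tool --linear '[[0,0,-10],[0,0,-25],[0,0,-30],[0,0,-25],[0,0,-12],[0,0,0],[0,0,0],[0,0,0],[0,0,0],[0,0,0],[0,0,0],[0,0,0],[0,0,0],[0,0,0],[0,0,0],[0,0,0],[0,0,0]]' --rot '[[0,0,0],[0,0,0],[0,0,0],[0,0,0],[0,0,-3],[0,0,-7],[0,0,-7],[0,0,-7],[0,0,-7],[0,0,-7],[0,0,-7],[0,0,-7],[0,0,-7],[0,0,-5],[0,0,-2],[0,0,0],[0,0,0]]' --hand '[15,15,15,15,15,15,15,15,15,15,15,15,15,15,15,15,15]'

```text
t: 24.5
tcp_pos: [0.4856, 0.3533, 0.2272]
tool_rot: [-0.055, 0.998, -0.0, -0.001]
force: [-0.9, 0.4, -2.4]
finger_gap: 0.27
```

```bash
python3 d.py .539 .082 .21 4.7
```

```text
t 24.5 pos [0.4856 0.3533 0.2272] gap 23.1 F [-0.9  0.4 -2.4] q6 -1.24
lin(now axes) [ -23.2 -275.6   17.3] lin(target axes) [ -30.9 -274.8   17.2] rot [-0.02 -0.14  1.62]
```

>>> drive_tool --linear '[[-2,-15,0],[-3,-30,0],[-4,-36,0],[-4,-36,0],[-4,-36,0],[-4,-36,0],[-4,-36,0],[-3,-24,0],[-1,-10,0],[0,-3,0],[0,0,0],[0,0,0]]' --rot '[[0,0,0.8],[0,0,0.6],[0,0,0],[0,0,0],[0,0,0],[0,0,0],[0,0,0],[0,0,0],[0,0,0],[0,0,0],[0,0,0],[0,0,0]]' --hand '[15,15,15,15,15,15,15,15,15,15,15,15]'

```text
t: 25.5
tcp_pos: [0.5385, 0.087, 0.2296]
tool_rot: [-0.039, 0.999, 0.001, 0.002]
force: [-0.7, 0.3, -2.6]
finger_gap: 0.276
```

```bash
python3 d.py .539 .082 .18 4.7
```

```text
t 25.5 pos [0.5385 0.087  0.2296] gap 23.5 F [-0.7  0.3 -2.6] q6 -1.7
lin(now axes) [ 0.1 -5.1 49.6] lin(target axes) [-0.  -5.  49.6] rot [ 0.15  0.19 -0.26]
```

>>> drive_tool --linear '[[0,-2,8],[0,-1,14],[0,0,16],[0,0,12],[0,0,6],[0,0,2],[0,0,0]]' --rot '[[0.1,0.1,-0.2],[0,0,0],[0,0,0],[0,0,0],[0,0,0],[0,0,0],[0,0,0]]' --hand '[15,15,15,15,15,15,15]'

```text
t: 26.08
tcp_pos: [0.5368, 0.0934, 0.1679]
tool_rot: [-0.047, 0.999, 0.001, 0.0]
force: [0.4, -0.5, -3.2]
finger_gap: 0.27
```

```bash
python3 d.py .539 .082 .152 4.7; python3 - <<'E'
from fit import *
b=snap("side","n.png")
cv2.imwrite("pics/n2.png",cv2.resize(b[130:270,190:340,::-1],None,fx=4,fy=4))
E
```

```text
t 26.08 pos [0.5368 0.0934 0.1679] gap 23.1 F [ 0.4 -0.5 -3.2] q6 -1.7
lin(now axes) [ -1.1 -11.6  15.9] lin(target axes) [ -1.2 -11.6  15.9] rot [0.15 0.06 0.69]
```

View pics/n2.png

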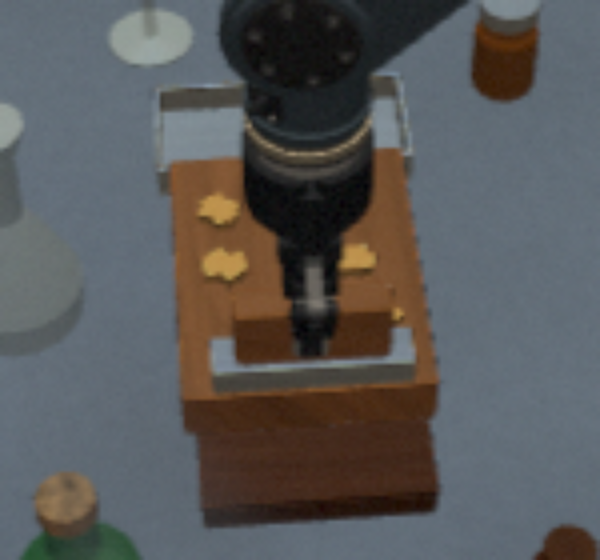

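Scraper hangs just above the board's near end (foot from (212,375) to (413,365)), centred across the board, chips ahead of it. Lowering.

>>> drive_tool --linear '[[0,-2,5],[0,-1,5],[0,0,3],[0,0,1],[0,0,0]]' --rot '[[0,0,0.4],[0,0,0],[0,0,0],[0,0,0],[0,0,0]]' --hand '[15,15,15,15,15]'

```text
t: 26.55
tcp_pos: [0.5386, 0.0907, 0.1548]
tool_rot: [-0.044, 0.999, 0.001, 0.003]
force: [0.3, 0.0, -2.0]
finger_gap: 0.266
```

```bash
cat > sw.py <<'E'
from h import *
s=manip.sense(); p=s["tcp_pos"]; d=p[:2]-np.array([.547,-.0125]); c,q=np.cos(1.653),np.sin(1.653)
print("board x,y",np.round([c*d[0]+q*d[1],-q*d[0]+c*d[1]],4),"bottom above board",round(p[2]-.1092-.04,4))
E
python3 sw.py; python3 d.py .539 .082 .152 4.7
```

```text
board x,y [ 1.036e-01 -1.000e-04] bottom above board 0.0056
t 26.55 pos [0.5386 0.0907 0.1548] gap 22.7 F [ 0.3  0.  -2. ] q6 -1.7
lin(now axes) [ 0.4 -8.7  2.8] lin(target axes) [ 0.3 -8.7  2.8] rot [0.12 0.36 0.29]
```

>>> drive_tool --linear '[[0,0,2],[0,0,1],[0,-4,0],[0,-8,0],[0,-10,0],[0,-10,0],[0,-8,0],[0,-4,0],[0,0,0]]' --rot '[[0,0.2,0.2],[0,0,0],[0,0,0],[0,0,0],[0,0,0],[0,0,0],[0,0,0],[0,0,0],[0,0,0]]' --hand '[15,15,15,15,15,15,15,15,15]'

```text
t: 27.3
tcp_pos: [0.5436, 0.0408, 0.1522]
tool_rot: [-0.041, 0.999, 0.001, 0.002]
force: [-0.4, 0.2, -3.0]
finger_gap: 0.272
```

```bash
python3 sw.py; python3 d.py .539 .082 .152 4.7
```

```text
board x,y [ 0.0534 -0.001 ] bottom above board 0.003
t 27.3 pos [0.5436 0.0408 0.1522] gap 23.2 F [-0.4  0.2 -3. ] q6 -1.79
lin(now axes) [ 1.2 41.5  0.3] lin(target axes) [ 1.2 41.5  0.2] rot [ 0.06  0.27 -0.01]
```

>>> drive_tool --linear '[[0,-4,0.3],[0,-8,0],[0,-10,0],[0,-10,0],[0,-10,0],[0,-8,0],[0,-4,0],[0,0,0]]' --rot '[[0,0.2,0],[0,0,0],[0,0,0],[0,0,0],[0,0,0],[0,0,0],[0,0,0],[0,0,0]]' --hand '[15,15,15,15,15,15,15,15]'

```text
t: 27.97
tcp_pos: [0.5484, -0.0195, 0.1518]
tool_rot: [-0.04, 0.999, 0.001, 0.0]
force: [-0.2, 0.8, -2.6]
finger_gap: 0.27
```

```bash
python3 sw.py; python3 d.py .539 .082 .152 4.7; python3 - <<'E'
from fit import *
b=snap("side","o.png")
cv2.imwrite("pics/o2.png",cv2.resize(b[130:270,190:340,::-1],None,fx=4,fy=4))
E
```

```text
board x,y [-0.0071 -0.0008] bottom above board 0.0026
t 27.97 pos [ 0.5484 -0.0195  0.1518] gap 23.1 F [-0.2  0.8 -2.6] q6 -1.89
lin(now axes) [  1.2 101.9  -0. ] lin(target axes) [  1.  101.9  -0.2] rot [ 0.07  0.05 -0.07]
```

View pics/o2.png

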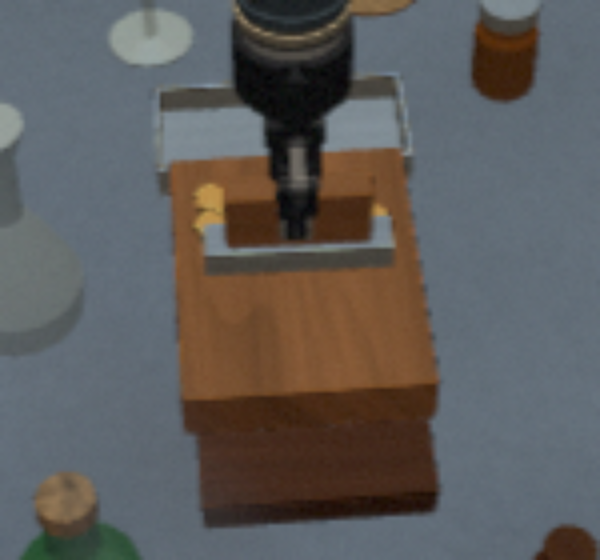

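The two left chips at (210,195) and (207,220) sit near the scraper's left end (204). I'll back off slightly, shift about 9 mm toward them, then push on.

>>> drive_tool --linear '[[0,3,0],[-3,1,0],[-4,0,0],[-2,0,0],[0,0,0],[0,-5,0],[0,-8,0],[0,-10,0],[0,-8,0],[0,-4,0],[0,0,0]]' --rot '[[0,0,0],[0,0,0],[0,0,0],[0,0,0],[0,0,0],[0,0,0],[0,0,0],[0,0,0],[0,0,0],[0,0,0],[0,0,0]]' --hand '[15,15,15,15,15,15,15,15,15,15,15]'

```text
t: 28.93
tcp_pos: [0.5609, -0.0507, 0.1516]
tool_rot: [-0.042, 0.999, 0.001, 0.0]
force: [-0.3, 0.9, -2.6]
finger_gap: 0.269
```

```bash
python3 sw.py; python3 d.py .539 .082 .1515 4.7; python3 - <<'E'
from fit import *
b=snap("side","p.png")
cv2.imwrite("pics/p2.png",cv2.resize(b[130:230,190:340,::-1],None,fx=5,fy=5))
for n in("top","side"):
  if n=="top": snap("top","p3.png")
  print([(round(d["score"],2),np.round(d["rect"]).tolist()) for d in regs("chip0",n,.2)])
print("scr",[np.round(d["rect"]).tolist() for d in regs("scraper","side",.2)])
E
```

```text
board x,y [-0.0392 -0.0107] bottom above board 0.0024
t 28.93 pos [ 0.5609 -0.0507  0.1516] gap 23.0 F [-0.3  0.9 -2.6] q6 -1.95
lin(now axes) [ 10.7 134.1   0.3] lin(target axes) [1.09e+01 1.34e+02 1.00e-01] rot [0.1  0.02 0.11]
[(0.66, [365.0, 121.0, 417.0, 170.0])]
[]
scr [[237.0, 165.0, 286.0, 189.0]]
```

```bash
cat > y.py <<'E'
from fit import *
import sys
def yel(f,n):
    im=cv2.imread("pics/"+f); hsv=cv2.cvtColor(im,cv2.COLOR_BGR2HSV)
    r=[]
    m=cv2.inRange(hsv,(14,90,130),(32,255,255)); k,_,st,c=cv2.connectedComponentsWithStats(m)
    for i in range(1,k):
        if st[i,4]>4: r.append((st[i].tolist(),np.round(ray(n,c[i],.045)[:2],3).tolist()))
    return r
if __name__=="__main__":
    for a in sys.argv[1:]:
        f,n=a.split(":"); print(f); [print("  ",x) for x in yel(f,n)]
E
python3 y.py b.png:side o.png:side p.png:side p3.png:top
```

```text
b.png
   ([239, 178, 11, 8, 56], [0.607, -0.062])
   ([259, 190, 12, 7, 55], [0.547, -0.019])
   ([272, 191, 12, 6, 59], [0.511, -0.017])
   ([279, 204, 12, 9, 63], [0.493, 0.033])
   ([201, 254, 4, 5, 10], [0.696, 0.193])
   ([57, 313, 5, 1, 5], [1.006, 0.352])
   ([63, 313, 28, 2, 43], [0.969, 0.353])
o.png
   ([115, 99, 25, 3, 46], [1.027, -0.438])
   ([151, 99, 3, 4, 5], [0.939, -0.434])
   ([113, 105, 4, 2, 5], [1.06, -0.407])
   ([118, 104, 35, 3, 72], [0.99, -0.406])
   ([111, 109, 40, 4, 113], [0.994, -0.38])
   ([290, 117, 5, 5, 11], [0.467, -0.338])
   ([113, 119, 7, 2, 8], [1.038, -0.334])
   ([121, 119, 5, 2, 6], [1.015, -0.334])
   ([288, 122, 8, 5, 17], [0.467, -0.316])
   ([278, 127, 9, 6, 31], [0.498, -0.286])
   ([286, 126, 7, 4, 11], [0.476, -0.297])
   ([271, 170, 4, 3, 7], [0.528, -0.105])
   ([238, 175, 9, 13, 77], [0.613, -0.065])
   ([283, 181, 4, 3, 11], [0.492, -0.061])
   ([274, 212, 3, 6, 7], [0.518, 0.056])
   ([202, 249, 3, 3, 6], [0.697, 0.174])
   ([209, 249, 4, 6, 11], [0.677, 0.179])
   ([199, 253, 7, 7, 27], [0.696, 0.192])
   ([59, 295, 5, 1, 5], [1
[... 1157 characters left out ...]
0.306])
   ([37, 297, 58, 9, 229], [1.012, 0.321])
   ([33, 309, 59, 7, 258], [0.996, 0.351])
   ([29, 319, 60, 11, 427], [0.992, 0.378])
   ([23, 341, 31, 5, 84], [1.03, 0.424])
   ([55, 341, 28, 5, 83], [0.96, 0.421])
   ([52, 349, 9, 3, 12], [0.984, 0.438])
   ([64, 350, 16, 3, 33], [0.95, 0.439])
p3.png
   ([443, 19, 69, 33, 1271], [0.983, -0.547])
   ([328, 21, 117, 35, 2723], [0.97, -0.318])
   ([28, 25, 299, 38, 8061], [0.968, 0.221])
   ([0, 33, 27, 31, 572], [0.963, 0.624])
   ([18, 32, 10, 8, 62], [0.999, 0.598])
   ([492, 77, 4, 3, 6], [0.856, -0.571])
   ([108, 137, 15, 15, 173], [0.706, 0.346])
   ([395, 211, 36, 39, 660], [0.486, -0.338])
   ([212, 212, 1, 6, 6], [0.532, 0.11])
```

Chips now lie within the scraper's span (236–286 px against 237–286). Pushing on over the edge.

>>> drive_tool --linear '[[0,-4,0],[0,-8,0],[0,-10,0],[0,-10,0],[0,-8,0],[0,-4,0],[0,0,0]]' --rot '[[0,0,0],[0,0,0],[0,0,0],[0,0,0],[0,0,0],[0,0,0],[0,0,0]]' --hand '[15,15,15,15,15,15,15]'

```text
t: 29.77
tcp_pos: [0.5647, -0.0968, 0.1515]
tool_rot: [-0.044, 0.999, 0.001, -0.0]
force: [-0.6, 0.5, -1.8]
finger_gap: 0.269
```

```bash
python3 sw.py; python3 d.py .539 .082 .1515 4.7; python3 - <<'E'
from fit import *
snap("side","r.png")
E
python3 y.py r.png:side | awk -F'[][,]' '$2>225 && $2<300 && $3>140 && $3<240'
```

```text
board x,y [-0.0855 -0.0107] bottom above board 0.0023
t 29.77 pos [ 0.5647 -0.0968  0.1515] gap 23.0 F [-0.6  0.5 -1.8] q6 -2.03
lin(now axes) [ 10.  180.4   0.3] lin(target axes) [ 11.  180.3  -0. ] rot [ 0.1  -0.01  0.32]
   ([273, 194, 5, 3, 7], [0.52, -0.011])
   ([276, 216, 3, 4, 5], [0.513, 0.068])
```

>>> drive_tool --linear '[[0,-4,0],[0,-8,0],[0,-10,0],[0,-10,0],[0,-6,0],[0,-3,0],[0,0,0]]' --rot '[[0,0,0.2],[0,0,0],[0,0,0],[0,0,0],[0,0,0],[0,0,0],[0,0,0]]' --hand '[15,15,15,15,15,15,15]'

```text
t: 30.4
tcp_pos: [0.5684, -0.142, 0.1512]
tool_rot: [-0.042, 0.999, 0.001, -0.0]
force: [0.1, -0.1, -2.8]
finger_gap: 0.267
```

>>> drive_tool --linear '[[0,0,-8],[0,8,-16],[0,20,-22],[0,30,-22],[0,30,-5],[0,20,0],[0,10,0],[0,3,0],[0,0,0]]' --rot '[[0,0,0],[0,0,0],[0,0,0],[0,0,0],[0,0,0],[0,0,0],[0,0,0],[0,0,0],[0,0,0]]' --hand '[15,15,15,15,15,15,15,15,15]'

```text
t: 31.15
tcp_pos: [0.5576, -0.0171, 0.2313]
tool_rot: [-0.041, 0.999, 0.001, 0.001]
force: [0.9, -0.2, -3.6]
finger_gap: 0.275
```

```bash
python3 sw.py;python3 d.py .4911 .36 .21 -61.4; python3 - <<'E'
from fit import *
b=snap("side","s.png");a=snap("top","t.png")
cv2.imwrite("pics/s2.png",np.hstack([cv2.resize(b[100:210,200:310,::-1],None,fx=3.6,fy=3.6),cv2.resize(a[130:240,270:380,::-1],None,fx=3.6,fy=3.6)]))
E
```

```text
board x,y [-0.0055 -0.0102] bottom above board 0.0821
t 31.15 pos [ 0.5576 -0.0171  0.2313] gap 23.5 F [ 0.9 -0.2 -3.6] q6 -1.89
lin(now axes) [ 35.5 381.2  22.3] lin(target axes) [362.9 122.1  21.3] rot [ 1.800e-01 -1.000e-02  6.609e+01]
```

View pics/s2.png

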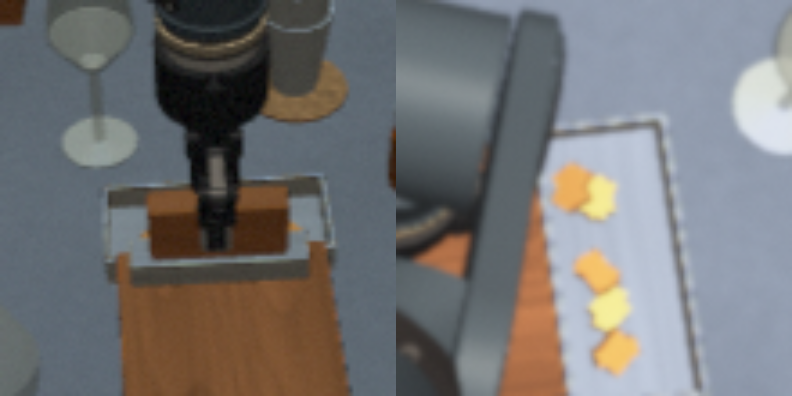

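All five pieces lie in the tray in the top view ((573,188), (600,198), (597,272), (609,308), (615,352)), and the board is clear. Returning the scraper.

>>> drive_tool --linear '[[2,15,-8],[3,30,-4],[4,38,0],[4,38,0],[4,38,0],[3,38,0],[3,38,0],[3,38,0],[3,38,0],[3,35,0],[3,22,0],[1,9,0],[0,2,0],[0,0,0]]' --rot '[[0,0,0],[0,0,0],[0,0,0],[0,0,0],[0,0,0],[0,0,0],[0,0,0],[0,0,0],[0,0,0],[0,0,0],[0,0,0],[0,0,0],[0,0,0],[0,0,0]]' --hand '[15,15,15,15,15,15,15,15,15,15,15,15,15,15]'

```text
t: 32.42
tcp_pos: [0.4997, 0.3632, 0.2413]
tool_rot: [-0.027, 1.0, -0.0, 0.001]
force: [-0.6, -0.7, -2.5]
finger_gap: 0.274
```

>>> drive_tool --linear '[[0,0,0],[0,0,0],[0,0,0],[0,0,0],[0,0,0],[0,0,0],[0,0,0],[0,0,0],[0,0,0],[0,0,0],[0,0,0],[0,0,0]]' --rot '[[0,0,3],[0,0,7],[0,0,7],[0,0,7],[0,0,7],[0,0,7],[0,0,7],[0,0,7],[0,0,7],[0,0,4],[0,0,2],[0,0,0]]' --hand '[15,15,15,15,15,15,15,15,15,15,15,15]'

```text
t: 33.42
tcp_pos: [0.5073, 0.3358, 0.2394]
tool_rot: [0.535, 0.845, -0.009, 0.001]
force: [0.5, -0.0, -2.4]
finger_gap: 0.273
```

```bash
python3 d.py .4911 .36 .16 -61.4
```

```text
t 33.42 pos [0.5073 0.3358 0.2394] gap 23.3 F [ 0.5 -0.  -2.4] q6 -0.03
lin(now axes) [29.6 -3.2 79.1] lin(target axes) [29.  -2.7 79.4] rot [-0.82  0.58 -3.27]
```

>>> drive_tool --linear '[[6,-1,8],[9,-1,14],[7,0,16],[3,0,14],[0,0,8],[0,0,3],[0,0,0],[0,0,0]]' --rot '[[-0.3,0.2,-1],[-0.2,0.2,-1],[-0.1,0.1,-0.7],[0,0,0],[0,0,0],[0,0,0],[0,0,0],[0,0,0]]' --hand '[15,15,15,15,15,15,15,15]'

```text
t: 34.08
tcp_pos: [0.496, 0.3502, 0.1721]
tool_rot: [0.514, 0.858, -0.002, -0.0]
force: [0.2, 0.4, -4.0]
finger_gap: 0.27
```

```bash
python3 d.py .4911 .36 .1145 -61.4
```

```text
t 34.08 pos [0.496  0.3502 0.1721] gap 23.1 F [ 0.2  0.4 -4. ] q6 -0.06
lin(now axes) [11.   0.6 57.6] lin(target axes) [10.9  0.4 57.6] rot [-0.26  0.11 -0.47]
```

>>> drive_tool --linear '[[4,0,6],[3,0,12],[2,0,14],[0,0,10],[0,0,5],[0,0,2],[0,0,0]]' --rot '[[-0.2,0.1,0],[0,0,0],[0,0,0],[0,0,0],[0,0,0],[0,0,0],[0,0,0]]' --hand '[15,15,15,15,15,15,15]'

```text
t: 34.67
tcp_pos: [0.4936, 0.3597, 0.1214]
tool_rot: [0.514, 0.858, 0.003, 0.002]
force: [1.0, 0.3, -3.4]
finger_gap: 0.268
```

```bash
python3 d.py .4911 .36 .1145 -61.4
```

```text
t 34.67 pos [0.4936 0.3597 0.1214] gap 22.9 F [ 1.   0.3 -3.4] q6 -0.04
lin(now axes) [ 1.4 -2.1  6.9] lin(target axes) [ 1.4 -2.   6.9] rot [ 0.37  0.02 -0.46]
```

>>> drive_tool --linear '[[0,0,3],[0,0,3],[0,0,1],[0,0,0],[0,0,0]]' --rot '[[0.2,0,0],[0,0,0],[0,0,0],[0,0,0],[0,0,0]]' --hand '[15,15,15,15,15]'

```text
t: 35.08
tcp_pos: [0.4946, 0.36, 0.1148]
tool_rot: [0.514, 0.858, 0.002, 0.002]
force: [0.3, -0.0, -2.6]
finger_gap: 0.271
```

>>> drive_tool --linear '[[0,0,1],[0,0,0],[0,0,0],[0,0,0],[0,0,0],[0,0,0],[0,0,0],[0,0,-8],[0,0,-15],[0,0,-25],[0,0,-30],[0,0,-30],[0,0,-15],[0,0,-5],[0,0,0]]' --rot '[[0,0,0],[0,0,0],[0,0,0],[0,0,0],[0,0,0],[0,0,0],[0,0,0],[0,0,0],[0,0,0],[0,0,0],[0,0,0],[0,0,0],[0,0,0],[0,0,0],[0,0,0]]' --hand '[15,15,60,60,60,60,60,60,60,60,60,60,60,60,60]'

```text
t: 36.33
tcp_pos: [0.4948, 0.36, 0.253]
tool_rot: [0.514, 0.858, 0.005, 0.003]
force: [0.2, 0.6, -0.1]
finger_gap: 0.702
```

```bash
python3 d.py .4911 .36 .1145 -61.4; python3 - <<'E'
from fit import *
b=snap("side","u.png");a=snap("top","v.png")
n="side"; q=proj(n,place([.4911,.36,2.07],np.vstack(SCR(.005)))); m=pick("scraper",n,(q.min(0)+q.max(0))/2)
if m is not None: print(fit(SCR(.005),[(n,m)],[.4911,.36,2.07],True))
for l in("jar","mill","glass","decanter","bottle"):
    for n in("top","side"):
        d=cams.spot_point(l,n)[:1]
        if d: print(l,n,np.round(d[0]["at"]),round(d[0]["score"],2))
w=np.hstack([cv2.resize(b[60:210,180:330,::-1],None,fx=2.6,fy=2.6),cv2.resize(a[130:280,280:430,::-1],None,fx=2.6,fy=2.6)])
cv2.imwrite("pics/w.png",np.hstack([w[:, :]]) if 0 else cv2.resize(np.vstack([w,np.hstack([cv2.resize(b[270:370,230:380,::-1],(390,260)),cv2.resize(a[150:310,60:300,::-1],(390,260))])]),(720,600)))
E
```

```text
t 36.33 pos [0.4948 0.36   0.253 ] gap 60.0 F [ 0.2  0.6 -0.1] q6 -0.04
lin(now axes) [  1.8  -4.8 138.4] lin(target axes) [  1.7  -3.2 138.5] rot [ 0.63  0.04 -0.48]
(array([0.4966798 , 0.36303254, 2.03837814]), np.float64(0.11849475915000861))
jar top [363. 271.] 0.74
jar side [248. 166.] 0.59
mill top [148. 282.] 0.67
mill side [328. 291.] 0.57
glass top [380. 160.] 0.95
glass side [228. 137.] 0.86
decanter top [260. 134.] 0.79
decanter side [194. 203.] 0.97
bottle top [141. 168.] 0.7
bottle side [213. 302.] 0.75
```

View pics/w.png

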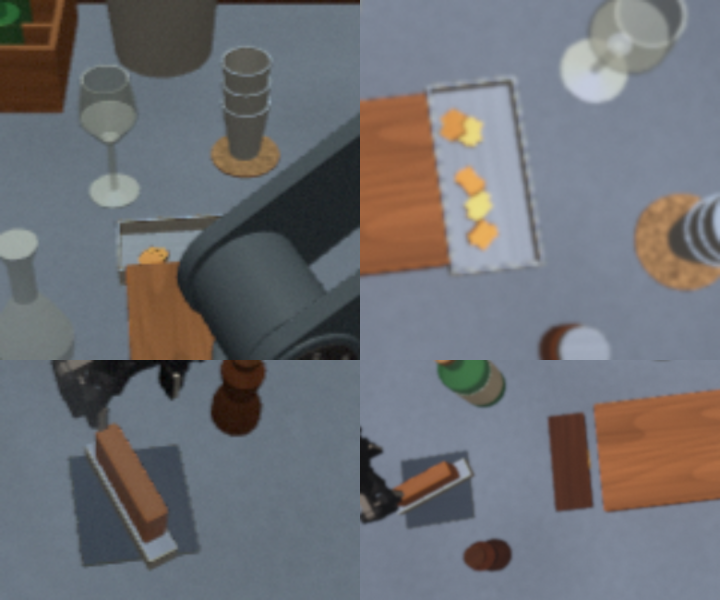

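The last view shows all five pieces in the tray, the stack on the coaster, the scraper upright mid-mat at about (130,505), and the bystanders where they were. Handing in.

```bash
python3 -c "
from station import order
print(order.sign_off())"
```

```text
the job is handed in; nothing more can be done
None
```

I finished every step and handed the job in at about 36 s, but one early collision may count as a failure.

**Collision:** On my first approach to cup_c the tool overshot, and the fingers pressed on the cup's rim. The force reading reached about 155 N, above the 120 N wrist limit. I backed off, and the cup stayed upright and close to where it had been. I can't tell whether the judge counted it, because sign-off gives no verdict.

**What I did:**
- **Tumblers:** I nested cup_c, then cup_b, into the tumbler on the coaster.
- **Biscuit pieces:** I took the scraper by its handle and swept all five pieces into the tray. Partway I shifted the scraper about 9 mm sideways, because two pieces were near its end.
- **Scraper:** I set it back upright on its mat and drew the gripper clear.

**Last checks:**
- **Stack:** three evenly stepped rims, upright on the coaster.
- **Pieces:** all five are in the tray in the top view. One overlaps another near the tray's inner wall, and I judged its height only by eye.
- **Scraper:** upright, about 6 mm from the mat centre in the side-view fit.
- **Bystanders:** all five match their starting positions within 1–2 px in the top view. In the side view, glass, decanter and mill agree within about 3 px. The side detection of the jar was off, but I took it as a false detection since the top view showed no shift. The bottle had no earlier side reading to compare.

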